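Turn the flag of the occupied objective bay

TASK

One of the two parking bays has a microscope objective standing in its seat. Push that bay's flip flag right over its hinge with the fingertips, from the robot's side to the far side, until the paddle lies fully flat with its ring face up. Leave the other bay's flag, the objectives and everything else on the table where they are.

Things in the scene. Friction and masses are not known exactly. Their poses are not given: they have to be found in the camera images.
- bay_a: Parking bay, the bay whose seat holds the parked objective. Fixed to the table. Dark base plate 100 (x) x 170 (y) x 10 mm; origin at the centre of its underside, z up; its -x side faces roughly towards the robot. A round seat cup (54 mm across, its rim 26 mm above the table) stands on the +y half, 47 mm from the centre; the flip flag stands on the -y half, between two aluminium cheeks (84 mm high, outer faces 80 mm apart).
- flag_a_hinge (a point): Middle of that bay's flag hinge: 75 mm above the table, at x = 0, y = -45 mm in the bay's frame; the hinge axis is the bay's y axis. The axes of this point are the bay's.
- flag_a_edge (a point): Centre of the round edge bar (10 mm diameter, 60 mm long, parallel to the hinge) at the free end of the flag's paddle, 80 mm from the hinge axis; it moves with the paddle. The paddle is an aluminium plate 60 mm wide and 5 mm thick between hinge and bar; below its outer part it is free down to the base plate, and the outermost 30 mm overhang the base plate. One face carries a raised dark straight bar, the other a raised dark ring.
- flag_a (a joint): Angle of that flag's paddle, rad: 0 = flat, pointing to the bay's -x side (towards the robot), bar face up; pi/2 = upright; pi = flat over on the far (+x) side, ring face up. Stops at 0 and pi. A stiff friction hinge (0.04 N m; paddle 50 g): the paddle stays where it is left and must be pushed all the way. It starts between 0 and 0.3.
- bay_b: Parking bay, the other bay, its seat empty. Fixed to the table. Dark base plate 100 (x) x 170 (y) x 10 mm; origin at the centre of its underside, z up; its -x side faces roughly towards the robot. A round seat cup (54 mm across, its rim 26 mm above the table) stands on the +y half, 47 mm from the centre; the flip flag stands on the -y half, between two aluminium cheeks (84 mm high, outer faces 80 mm apart).
- flag_b_hinge (a point): Middle of that bay's flag hinge: 75 mm above the table, at x = 0, y = -45 mm in the bay's frame; the hinge axis is the bay's y axis. The axes of this point are the bay's.
- flag_b_edge (a point): Centre of the round edge bar (10 mm diameter, 60 mm long, parallel to the hinge) at the free end of the flag's paddle, 80 mm from the hinge axis; it moves with the paddle. The paddle is an aluminium plate 60 mm wide and 5 mm thick between hinge and bar; below its outer part it is free down to the base plate, and the outermost 30 mm overhang the base plate. One face carries a raised dark straight bar, the other a raised dark ring.
- flag_b (a joint): Angle of that flag's paddle, rad: 0 = flat, pointing to the bay's -x side (towards the robot), bar face up; pi/2 = upright; pi = flat over on the far (+x) side, ring face up. Stops at 0 and pi. A stiff friction hinge (0.04 N m; paddle 50 g): the paddle stays where it is left and must be pushed all the way. It starts between 0 and 0.3.
- parked_objective: Microscope objective, black, 36 mm across, 56 mm tall, standing loose in the seat of bay_a, its top 70 mm above the table; origin at the centre of its underside, 14 mm above the table.
- spare_objective: Bystander, loose: a second, smaller microscope objective standing loose on the table, 32 mm across, 44 mm tall; not parked in any bay; origin at the underside.
- solvent_bottle: Bystander, loose: brown bottle, 48 mm across, 100 mm tall; origin at the underside.
- lens_tray: Bystander, loose: white open tray 70 x 55 x 18 mm; origin at the underside.
- tweezers: Bystander, loose: steel tweezers lying flat, 130 mm long; origin at the underside.
- dust_can: Bystander, loose: metal spray can, 56 mm across, 130 mm tall; origin at the underside.
- dish: Bystander, loose: low glass dish, 72 mm across, 18 mm tall; origin at the underside.
- driver: Bystander, loose: screwdriver lying flat, 150 mm long; origin at the underside.
Not all that is in view belongs to the job. Leave any orange look-alike of the bay_a alone.

How it is judged (in metres and radians):
On the way:
1. the occupied bay's flag has been raised past upright (value of joint flag_a above 1.65 rad), for 0.02 s.
At the end, for the whole second after the job is handed in: The paddle of the bay that holds the objective lies on its far stop, ring face up, within 0.14 rad (8 degrees) of flat, at rest; the other flag is still on the robot's side; the parked objective stands upright in its seat (value of joint flag_a above 3 rad and velocity of joint flag_a between -0.05 and 0.05 rad/s and value of joint flag_b below 0.5 rad and horizontal distance between parked_objective and bay_a below 0.062 m and height (world z) of parked_objective below 0.022 m and angle between parked_objective's own z axis and vertical below 0.15 rad and linear speed of parked_objective below 0.02 m/s); the robot touches nothing.
It fails at once if the parked objective is shifted, lifted or tipped (distance of parked_objective from where it was at the start of the episode above 0.012 m or angle between parked_objective's own z axis and vertical above 0.25 rad).
It fails at once if the empty bay's flag is moved (distance of flag_b_edge from where it was at the start of the episode above 0.012 m).
It fails at once if another loose thing on the table is shifted or lifted (distance of any of spare_objective, solvent_bottle, lens_tray, tweezers, dust_can, dish, driver from where it was at the start of the episode above 0.02 m).
It also fails if it takes over 40 s, if anything falls off the work surface, if the arm or the gripper's body presses on something with over 40 N, if the wrist force passes 120 N, or if a joint passes its speed limit or range.

ROBOT

A 6-joint arm with a two-finger parallel gripper is mounted at the origin on the work surface. World frame = base frame: x ahead of the robot, y to its left, z up, the work surface at z = 0. Lengths are in m, angles in degrees, forces in N, time in s.
With the tool pointing down it reaches from about 0.3 to 0.85 m from the base axis. Payload 5.4 kg.
Tool frame: the origin (TCP) lies midway between the tips of the shut fingers; the grasp point (between the pads) lies r.grip_point_offset behind it (r.grip_point_offset is the distance from the TCP to the grasp point, in m); z points along the fingers, x is the direction in which the jaws open and shut, and the axes are right-handed (so a half turn about z gives the same grasp; the last joint's range is limited). The gripper opens to 85 mm and grips with 20 to 120 N. Pads are 22 mm wide; open, the fingers measure 114 mm over their backs; the gripper's body (76 mm by 85 mm) begins 54 mm behind the grasp point. The pads swing forward as they close: fully open they stand 13 mm farther back than shut.
Start: joints at [-80.22, 9.076, 91.501, -0, 79.423, -12.038], TCP at [0.214, -0.534, 0.231] pointing down, gripper open.
Joint ranges: [-166.64, 166.64], [-54.1, 131.32], [10.49, 154.53], [-73.88, 253.88], [9.74, 151.15], [-171.62, 171.62]. Speed limits (degrees/s): [147.25, 147.25, 180, 180, 180, 180].

INTERFACE

Orientations are given as [roll, pitch, yaw] about the fixed x, y, z axes, in that order (R = Rz(yaw) Ry(pitch) Rx(roll)).
In Python, from rig import r gives the robot as it stands. The module is installed in compiled form; this text tells all that it offers.
- The arm moves only by the tool apply_moves, never from a script. Its argument "steps" is a list of rows, each a list of 5 numbers: the opening in per cent of the stroke, from 0 (shut) to 100 (fully open), then the shift along the tool's x, y, z in mm, then the turn about the tool's z in rad. In form: [[gripper, dx, dy, dz, twist], ...]. A call has 1 to 10 rows; each row is the pose to reach, as a shift and turn from the pose commanded when the call began, along the tool's axes at that moment; what a row does not reach only later rows make up. A row lasts 1/12 s, in which the tool goes at most 41.7 mm and 7.16 degrees, less where a joint would pass 70% of its speed; a pose out of reach is approached as far as the arm can. A call with a gripper value outside its range is refused whole. The fingers move at their own pace and stop on an object; the grip force is fixed at half the most. Time passes only in rows, so rows that repeat a pose let the fingers close. It gives the time, the measured TCP pose, the force and the opening at its end, in the units of the state.
- r.get_obs(): the state, without advancing time (a new reading comes with each control period).
- r.get_image(name): name is "side" or "top"; returns a dict with "frame" (384x512x3 uint8, red, green, blue), "mtx" (3x3 intrinsics, pixels), "position" and "rotation" of the camera in the world. Camera axes: x right, y up, looking along -z (the intrinsics and any distortion apply to the point x, -y, -z); pixel columns grow to the right and rows downward; lengths in m; the calibration is good to about 2 mm. A picture is of the moment at which its call begins. There is no depth.
- r.sign_off(): hands the job in, once; it reports no verdict.
Trained networks look in the newest picture that a camera, given by its name, has taken for a name from the list of things; names that differ only in an ending like _2 or _b are one class to them, and where a whole thing is asked for, a point or a joint stands for the part that bears it (a point fixed in the world has none). Each returns a list of dicts, best first, with "confidence" (0 to 1); they miss things now and then, are a little off and sometimes report something else, mostly with a low value. They report only what shows in the picture. A call takes as long as a camera call. They do not tell look-alikes from the thing itself.
- r.recognise(camera, thing): "location" ([column, row] in pixels, amid what is visible of it).
- r.outline_of(camera, thing): "pixels" (384x512 bool, what is visible of it) and "location" ([column, row] in pixels, amid what is visible of it).
- r.landmark_of(camera, thing): "location" ([column, row] in pixels: a listed point, or the origin of a listed thing).
The state is a dict: "clock": time; "joint_positions": joint angles; "qd": joint speeds; "joint_efforts": joint torques, N m; "tool_pos": TCP position; "orientation": TCP orientation; "ft_force": force on the tool from outside, world axes, zero at the start; "torque": the same for the moment, N m; "width": opening from 0.0 (shut) to 1.0 (fully open).
Only numpy, scipy, OpenCV 4.12 (cv2) and the standard library are available. Lean on these libraries where they do the work, as an engineer would, in place of code of your own. Each camera call takes 0.05 s, during which the arm holds its last target. There are 200 camera calls.

## Working session

There is one attempt and no reset: what is moved stays moved. The work goes in short steps, Python scripts to look and compute and a tool call to move; the robot and the scene stay as the last step left them, time stands still between calls to the robot, and variables do not carry over. Pictures are saved under pics/ and viewed, about 8 in all and at most 12, crops included, and the job is handed in when it is done.

Besides the shell and the picture viewer there is one more tool, called after "Emit:" by a JSON object that holds its "fn" and its "kwargs". apply_moves: Moves the arm, as the interface text tells. Its arguments: {"type":"object","properties":{"steps":{"type":"array","items":{"type":"array","items":{"type":"number"}}}},"required":["steps"]}

```bash
mkdir -p pics; cat > h.py <<'E'
import numpy as np, cv2
from rig import r
def ray(im,px):
    d=np.linalg.inv(im["mtx"])@[px[0],px[1],1]; return np.array(im["position"]),np.array(im["rotation"])@[d[0],-d[1],-d[2]]
def atz(im,px,z):
    p,d=ray(im,px); return p+d*(z-p[2])/d[2]
def proj(im,P):
    c=np.array(im["rotation"]).T@(np.array(P)-im["position"]); q=im["mtx"]@[c[0],-c[1],-c[2]]; return q[:2]/q[2]
E
python3 - <<'E'
from h import *
fs=[]
for c in("top","side"):
    im=r.get_image(c); fs.append(im["frame"]); print(c,im["position"],[k for k in im])
    for t,z in(("bay_a",0),("flag_a_hinge",.075),("flag_a_edge",.075),("parked_objective",.014),("spare_objective",0),("dust_can",0),("solvent_bottle",0)):
        for d in r.landmark_of(c,t)[:3]: print(t,np.round(d["location"]),round(d["confidence"],2),np.round(atz(im,d["location"],z),3))
    cv2.imwrite(f"pics/{c}0.png",cv2.resize(im["frame"][:,:,::-1],(800,600)))
print(r.get_obs(),r.grip_point_offset)
E
```

```text
top [0.31066023 0.09130511 1.60442551] ['frame', 'mtx', 'position', 'rotation']Traceback (most recent call last):
  File "<stdin>", line 6, in <module>
  File "h.py", line 6, in atz
    p,d=ray(im,px); return p+d*(z-p[2])/d[2]
                                        ~^^^
IndexError: invalid index to scalar variable.
```

```bash
cat > h.py <<'E'
import numpy as np, cv2
from scipy.spatial.transform import Rotation as Ro
from rig import r
def R(im): return Ro.from_euler("xyz",im["rotation"],degrees=True).as_matrix()
def ray(im,px):
    d=np.linalg.inv(im["mtx"])@[px[0],px[1],1]; return np.array(im["position"]),R(im)@[d[0],-d[1],-d[2]]
def atz(im,px,z):
    p,d=ray(im,px); return p+d*(z-p[2])/d[2]
def proj(im,P):
    c=R(im).T@(np.array(P)-im["position"]); q=im["mtx"]@[c[0],-c[1],-c[2]]; return q[:2]/q[2]
E
python3 - <<'E'
from h import *
for c in("top","side"):
    im=r.get_image(c); print(c,im["position"],im["rotation"])
    for t,z in(("bay_a",0),("flag_a_hinge",.075),("flag_a_edge",.075),("parked_objective",.014),("spare_objective",0),("dust_can",0),("solvent_bottle",0)):
        for d in r.landmark_of(c,t)[:3]: print(t,np.round(d["location"]),round(d["confidence"],2),np.round(atz(im,d["location"],z),3))
    cv2.imwrite(f"pics/{c}0.png",cv2.resize(im["frame"][:,:,::-1],(800,600)))
print(r.get_obs(),r.grip_point_offset)
E
```

```text
top [0.31066023 0.09130511 1.60442551] [  8.57798976  -0.67593851 -89.92808816]
bay_a [106. 212.] 0.69 [0.498 0.567 0.   ]
bay_a [220. 195.] 0.65 [0.556 0.176 0.   ]
bay_a [311. 193.] 0.55 [ 0.563 -0.137  0.   ]
flag_a_hinge [233. 191.] 0.92 [0.559 0.131 0.075]
flag_a_hinge [113. 212.] 0.64 [0.488 0.519 0.075]
flag_a_edge [234. 213.] 0.94 [0.485 0.126 0.075]
flag_a_edge [105. 233.] 0.64 [0.42  0.544 0.075]
parked_objective [206. 192.] 0.65 [0.565 0.224 0.014]
parked_objective [233. 214.] 0.2 [0.49  0.132 0.014]
spare_objective [274. 204.] 0.43 [ 0.526 -0.007  0.   ]
dust_can [156. 180.] 0.95 [0.608 0.398 0.   ]
dust_can [233. 213.] 0.31 [0.495 0.134 0.   ]
solvent_bottle [278. 134.] 0.71 [ 0.773 -0.024  0.   ]
solvent_bottle [326. 188.] 0.45 [ 0.582 -0.187  0.   ]
side [-0.0400272   0.88808039  0.62278347] [  62.16388591    1.0390325  -145.15608716]
bay_a [153. 311.] 0.94 [0.498 0.563 0.   ]
bay_a [284. 187.] 0.73 [ 0.562 -0.117  0.   ]
bay_a [234. 218.] 0.55 [0.586 0.156 0.   ]
flag_a_hinge [162. 278.] 0.95 [0.491 0.527 0.075]
flag_a_hinge [246. 197.] 0.62 [0.556 0.124 0.075]
flag_a
[... 429 characters left out ...]
290.] 0.16 [0.321 0.366 0.   ]
{'clock': 0.9, 'joint_positions': array([-8.02188234e+01,  9.07449465e+00,  9.15010122e+01,  4.46250887e-04,
        7.94240332e+01, -1.20382149e+01]), 'qd': array([0.11204441, 0.06939414, 0.02433316, 0.01043211, 0.1387223 ,
       0.04739603]), 'joint_efforts': array([ 1.74237077e-03, -3.96015644e+01, -3.31702960e+01, -1.19876004e-04,
        6.37278281e-04,  1.52218394e-05]), 'tool_pos': array([ 0.21369368, -0.53380014,  0.23131354]), 'orientation': array([-1.79999667e+02, -5.41420016e-04, -6.81806904e+01]), 'ft_force': array([ 0.42728791,  0.42791561, -0.22862656]), 'torque': array([ 0.02794873,  0.00861346, -0.07853155]), 'width': 0.9982667080131298} 0.0187
```

View pics/top0.png

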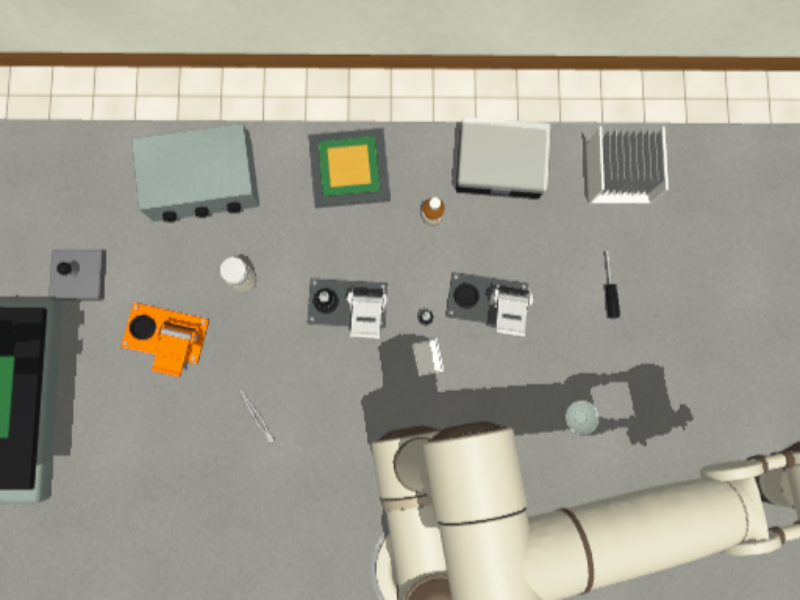

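View pics/side0.png

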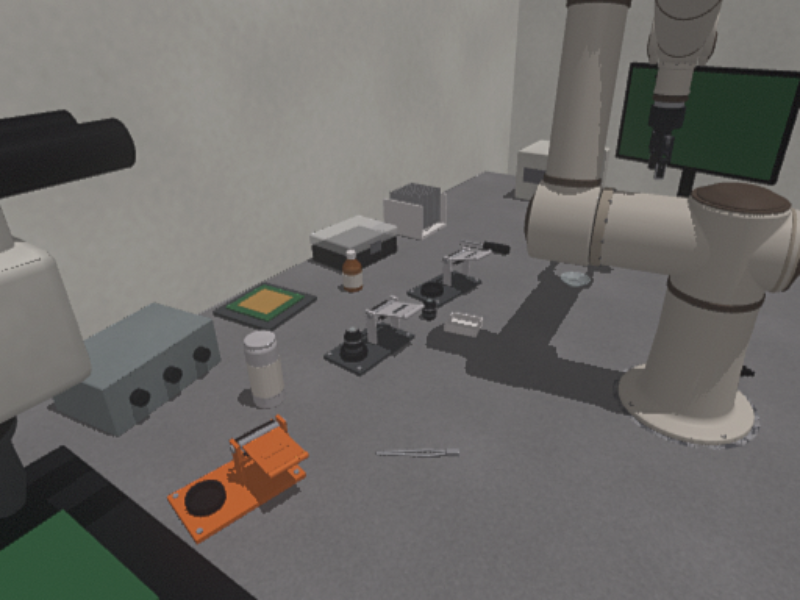

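The candidates in the top image (native px) are the middle bay (220,195), the right bay (311,193) and the orange look-alike (106,212). The middle bay fits, because an objective stands in its seat at (206,192). The right bay's seat looks empty. I'll confirm with an enlarged crop and overlay a fitted model.

```bash
cat > o.py <<'E'
from h import *
import sys
def W(x,y,b,p):
    c,s=np.cos(b),np.sin(b); return [x+c*p[0]-s*p[1],y+s*p[0]+c*p[1],p[2]]
def model(th):
    pl=[(-.05,-.085,.01),(.05,-.085,.01),(.05,.085,.01),(-.05,.085,.01)]
    e=[(-.08*np.cos(th),-.045+k,.075+.08*np.sin(th)) for k in(-.03,.03)]; h=[(0,-.045+k,.075) for k in(.03,-.03)]
    return pl,e+h
E
python3 - <<'E'
from o import *
from scipy.optimize import least_squares
T,S=r.get_image("top"),r.get_image("side")
obs=[]
for n,im in(("top",T),("side",S)):
    for t,p in(("bay_a",(0,0,0)),("flag_a_hinge",(0,-.045,.075)),("flag_a_edge",None),("parked_objective",(0,.047,.014))):
        for d in r.landmark_of(n,t):
            g=(0,-.045,.075) if p is None else p
            q=proj(im,W(.562,.175,-.06,(-.08,-.045,.083) if p is None else p))
            if np.hypot(*(q-d["location"]))<9: obs.append((im,p,d["location"],t,n)); break
def res(v):
    o=[]
    for im,p,l,t,n in obs:
        q=p or (-.08*np.cos(v[3]),-.045,.075+.08*np.sin(v[3]))
        o+=list(proj(im,W(*v[:3],q))-l)
    return o+[(v[2]+.065)*30]
f=least_squares(res,[.562,.175,-.06,.1],loss="soft_l1"); v=f.x; print([(o[3],o[4]) for o in obs],np.round(v,4),np.round(f.fun,1))
out=[]
for im,(cx,cy) in((T,(250,200)),(S,(250,205))):
    k=6; c=im["frame"][cy-37:cy+38,cx-66:cx+67,::-1] ; c=cv2.resize(c,None,fx=k,fy=k,interpolation=cv2.INTER_CUBIC)
    c0=c.copy()
    for P in model(v[3]):
        q=np.array([(proj(im,W(*v[:3],p))-[cx-66,cy-37]+.5)*k for p in P],np.int32); cv2.polylines(c,[q],True,(0,0,255),1)
    out.append(c)
o=np.vstack(out); cv2.imwrite("pics/o1.png",cv2.resize(o,(532,600)) if 0 else o[:, :]); print(o.shape)
cv2.imwrite("pics/o1.png",cv2.resize(o,None,fx=.66,fy=.66,interpolation=cv2.INTER_AREA))
E
```

```text
[('bay_a', 'top'), ('flag_a_hinge', 'top'), ('flag_a_edge', 'top'), ('parked_objective', 'top'), ('bay_a', 'side'), ('flag_a_hinge', 'side'), ('flag_a_edge', 'side'), ('parked_objective', 'side')] [ 0.5597  0.1687 -0.0801  0.2659] [-1.7  0.2  0.7 -0.7 -0.9 -0.4  0.4  1.5  4.   1.  -1.  -1.8  0.1  0.1
 -0.1 -1.  -0.5]
(900, 798, 3)
```

View pics/o1.png

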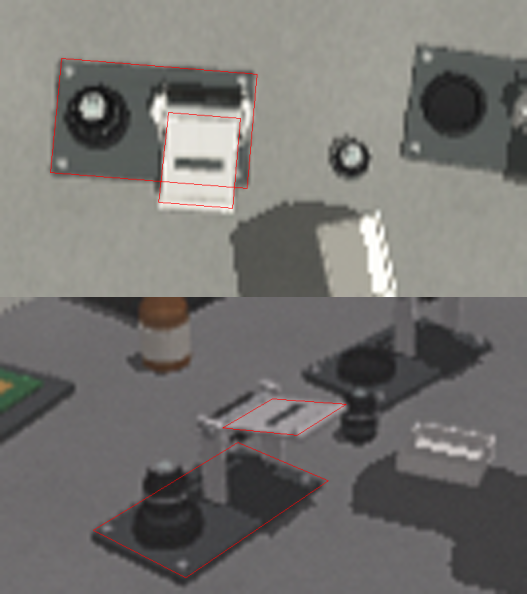

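The crop confirms it. The middle bay holds the objective, its flag shows the bar face up and it points to the robot. The right bay's seat is empty. Moving over now.

Emit:
{"fn": "apply_moves", "kwargs": {"steps": [[100,-259,-247,0,0.46],[100,-259,-247,0,0.46],[100,-259,-247,0,0.46],[100,-259,-247,0,0.46],[100,-259,-247,0,0.46],[100,-259,-247,0,0.46],[100,-259,-247,0,0.46],[100,-259,-247,0,0.46],[100,-259,-247,0,0.46],[100,-259,-247,0,0.46]]}}

```text
clock: 2.23
tool_pos: [0.3479, -0.1977, 0.2314]
orientation: [-179.9, 0.1, -94.2]
ft_force: [-0.8, -0.2, 0.1]
width: 0.998
```

Emit:
{"fn": "apply_moves", "kwargs": {"steps": [[100,-341,-105,20,0],[100,-341,-105,20,0],[100,-341,-105,20,0],[100,-341,-105,20,0],[100,-341,-105,20,0],[100,-341,-105,20,0],[100,-341,-105,20,0],[100,-341,-105,20,0],[100,-341,-105,20,0],[100,-341,-105,20,0]]}}

```text
clock: 3.07
tool_pos: [0.4793, 0.1334, 0.2109]
orientation: [180.0, 0.1, -94.3]
ft_force: [-0.2, -0.6, -0.0]
width: 1.005
```

```bash
python3 - <<'E'
from h import *
o=r.get_obs(); print(o["tool_pos"],o["orientation"])
out=[]
for n,(cx,cy) in(("top",(235,205)),("side",(255,195))):
    im=r.get_image(n); k=4
    for t in("flag_a_edge","flag_a_hinge"): print(n,t,[(np.round(d["location"],1),round(d["confidence"],2)) for d in r.landmark_of(n,t)[:3]])
    print(proj(im,o["tool_pos"]), proj(im,[.479,.13,.096]))
    out.append(cv2.resize(im["frame"][cy-60:cy+60,cx-50:cx+50,::-1],None,fx=k,fy=k,interpolation=cv2.INTER_CUBIC))
cv2.imwrite("pics/o2.png",np.hstack(out))
E
```

```text
[0.47927498 0.1334464  0.21090546] [ 1.79996499e+02  7.57983558e-02 -9.42868294e+01]
top flag_a_edge [(array([106.6, 234.9]), 0.93)]
top flag_a_hinge [(array([112.9, 211.1]), 0.7)]
[230.830244   209.95319186] [232.95184566 214.34063852]
side flag_a_edge [(array([264.6, 200.5]), 0.67), (array([183.5, 295.2]), 0.63)]
side flag_a_hinge [(array([166.7, 279. ]), 0.89), (array([245.7, 200.5]), 0.84)]
[263.81774658 164.25256756] [264.99706291 198.43033556]
```

View pics/o2.png

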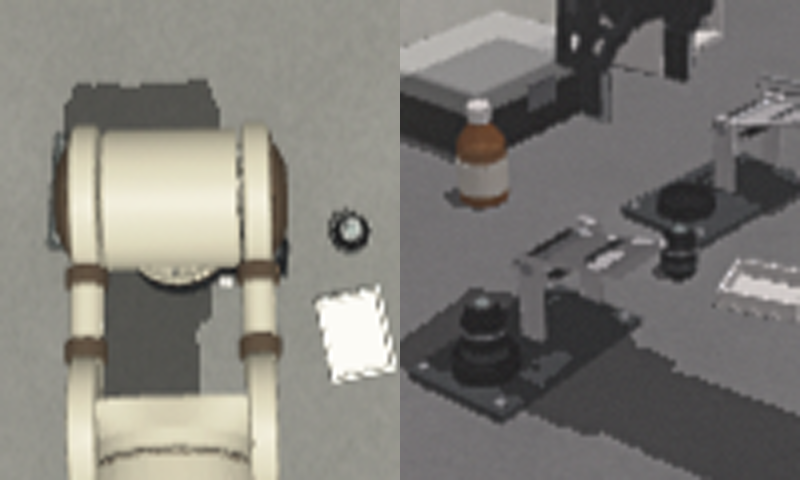

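Emit:
{"fn": "apply_moves", "kwargs": {"steps": [[100,5,0,40,0],[100,5,0,80,0],[100,5,0,100,0],[100,5,0,120,0],[100,5,0,138,0],[100,5,0,138,0]]}}

```text
clock: 3.87
tool_pos: [0.4749, 0.1239, 0.0698]
orientation: [179.6, -0.0, -94.6]
ft_force: [-1.3, 0.5, -0.7]
width: 0.999
```

```bash
python3 - <<'E'
from h import *
o=r.get_obs(); print(o["tool_pos"],o["orientation"],o["ft_force"])
im=r.get_image("side"); cx,cy=260,195
print(proj(im,o["tool_pos"]))
cv2.imwrite("pics/o3.png",cv2.resize(im["frame"][cy-45:cy+45,cx-60:cx+60,::-1],None,fx=6,fy=6,interpolation=cv2.INTER_CUBIC))
E
```

```text
[0.47485741 0.1239413  0.06981402] [ 1.79592910e+02 -4.45111409e-02 -9.46480175e+01] [-1.34612506  0.48432231 -0.65078388]
[267.30404068 205.3525373 ]
```

View pics/o3.png

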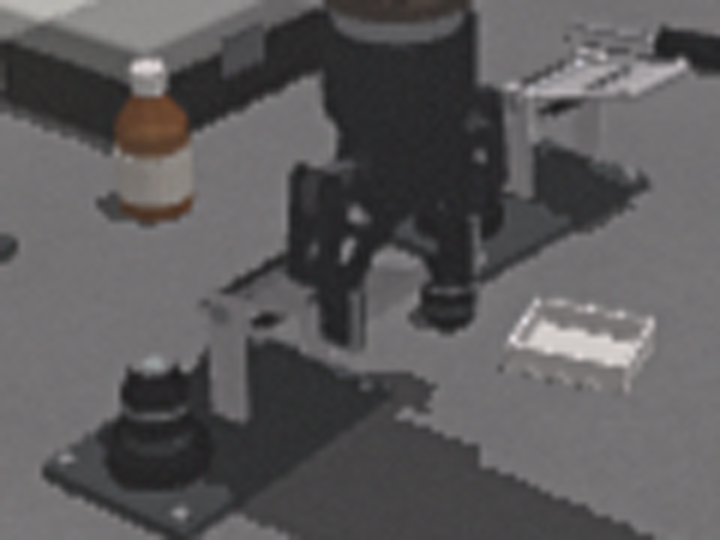

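Fingers straddle the outer end of the paddle, and the near fingertip is at about (345,345) in the crop. Closing onto the bar's ends.

Emit:
{"fn": "apply_moves", "kwargs": {"steps": [[75,0,0,0,0],[75,0,0,0,0],[66,0,0,0,0],[62,0,0,0,0],[62,0,0,0,0],[62,0,0,0,0]]}}

```text
clock: 4.42
tool_pos: [0.4784, 0.1296, 0.0752]
orientation: [-179.9, 0.5, -94.7]
ft_force: [-2.3, 19.0, 1.0]
width: 0.677
```

Emit:
{"fn": "apply_moves", "kwargs": {"steps": [[62,-2,0,0,0],[62,-2,0,0,0],[62,-2,0,0,0]]}}

```text
clock: 4.67
tool_pos: [0.4784, 0.1299, 0.0751]
orientation: [-180.0, 0.3, -94.7]
ft_force: [-3.4, 11.2, 1.9]
width: 0.681
```

Emit:
{"fn": "apply_moves", "kwargs": {"steps": [[62,-5,0,0,0],[62,-5,-3,-8,0],[62,-5,-7,-17,0],[62,-5,-12,-25,0],[62,-5,-19,-33,0],[62,-5,-19,-33,0]]}}

```text
clock: 5.17
tool_pos: [0.4979, 0.1294, 0.1079]
orientation: [180.0, -0.1, -94.5]
ft_force: [-3.5, -4.9, -3.8]
width: 0.68
```

```bash
python3 - <<'E'
from h import *
o=r.get_obs(); print(o["tool_pos"],o["orientation"],o["ft_force"])
im=r.get_image("side"); cx,cy=260,195
print(r.landmark_of("side","flag_a_edge"))
cv2.imwrite("pics/o4.png",cv2.resize(im["frame"][cy-45:cy+45,cx-60:cx+60,::-1],None,fx=6,fy=6,interpolation=cv2.INTER_CUBIC))
E
```

```text
[0.49787389 0.12943349 0.10791658] [ 1.79960586e+02 -1.14669450e-01 -9.45456531e+01] [-3.4566981  -4.91190911 -3.7944455 ]
[{'location': [182.6, 299.0], 'confidence': 0.97}, {'location': [261.9, 188.6], 'confidence': 0.47}]
```

View pics/o4.png

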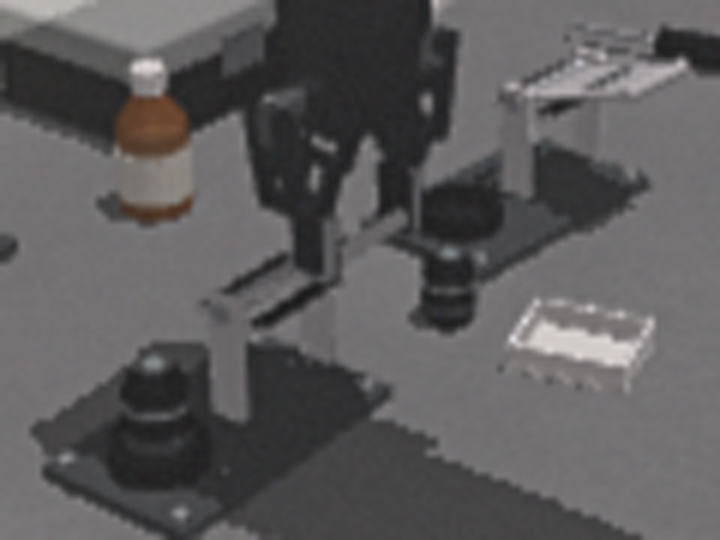

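The paddle is rising with the fingers and the forces are small. Continuing the arc past upright.

Emit:
{"fn": "apply_moves", "kwargs": {"steps": [[62,0,-7,-7,0],[62,0,-15,-13,0],[62,0,-24,-18,0],[62,0,-33,-21,0],[62,0,-43,-24,0],[62,0,-53,-25,0],[62,0,-63,-25,0],[62,0,-73,-24,0],[62,0,-82,-22,0],[62,0,-82,-22,0]]}}

```text
clock: 6.1
tool_pos: [0.5816, 0.1239, 0.1297]
orientation: [-179.8, 0.0, -94.6]
ft_force: [-0.4, 0.2, 0.1]
width: 0.619
```

```bash
python3 - <<'E'
from h import *
im=r.get_image("side"); cx,cy=250,190
print(r.landmark_of("side","flag_a_edge"))
cv2.imwrite("pics/o5.png",cv2.resize(im["frame"][cy-45:cy+45,cx-60:cx+60,::-1],None,fx=6,fy=6,interpolation=cv2.INTER_CUBIC))
E
```

```text
[{'location': [246.9, 176.0], 'confidence': 0.62}, {'location': [182.0, 297.9], 'confidence': 0.57}, {'location': [234.1, 221.2], 'confidence': 0.44}]
```

View pics/o5.png

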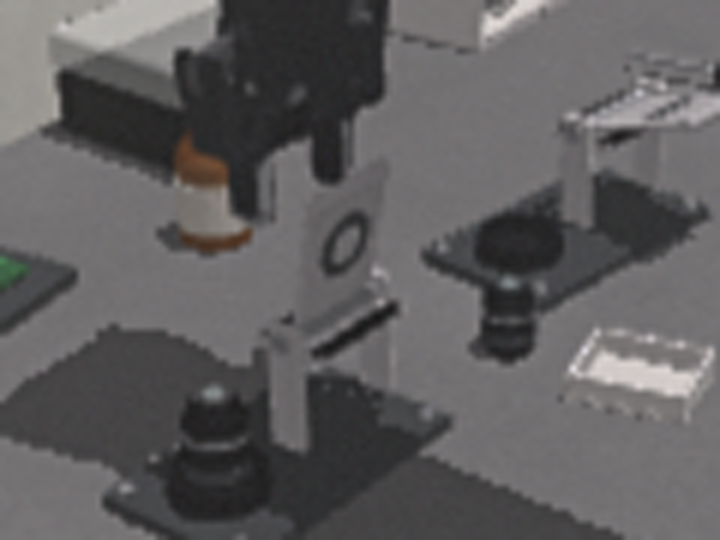

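The fingers slid off the bar near upright. The paddle now stands about vertical, ring face towards the robot, with the ring at crop px (345,243). I'll lift, go back to the robot's side with the fingers shut, and push it over.

Emit:
{"fn": "apply_moves", "kwargs": {"steps": [[62,0,-6,-25,0],[62,0,-6,-50,0],[62,0,-6,-80,0],[30,0,30,-85,0],[0,0,65,-85,0],[0,0,100,-85,0],[0,0,100,-85,0],[0,0,100,-85,0],[0,0,100,-50,0],[0,0,100,-15,0]]}}

```text
clock: 7.03
tool_pos: [0.4833, 0.1321, 0.1458]
orientation: [-179.5, 0.1, -94.5]
ft_force: [-0.1, -0.6, -1.6]
width: -0.001
```

Emit:
{"fn": "apply_moves", "kwargs": {"steps": [[0,0,-25,3,0],[0,0,-42,3,0],[0,0,-58,3,0],[0,0,-74,4,0],[0,0,-86,7,0],[0,0,-98,12,0],[0,0,-108,19,0],[0,0,-117,26,0]]}}

```text
clock: 7.7
tool_pos: [0.5985, 0.1226, 0.1175]
orientation: [-179.9, 0.0, -94.6]
ft_force: [-0.3, -0.0, 0.2]
width: 0.002
```

```bash
python3 - <<'E'
from h import *
im=r.get_image("side"); cx,cy=250,190
cv2.imwrite("pics/o6.png",cv2.resize(im["frame"][cy-45:cy+45,cx-60:cx+60,::-1],None,fx=6,fy=6,interpolation=cv2.INTER_CUBIC))
E
```

```text
(no output)
```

View pics/o6.png

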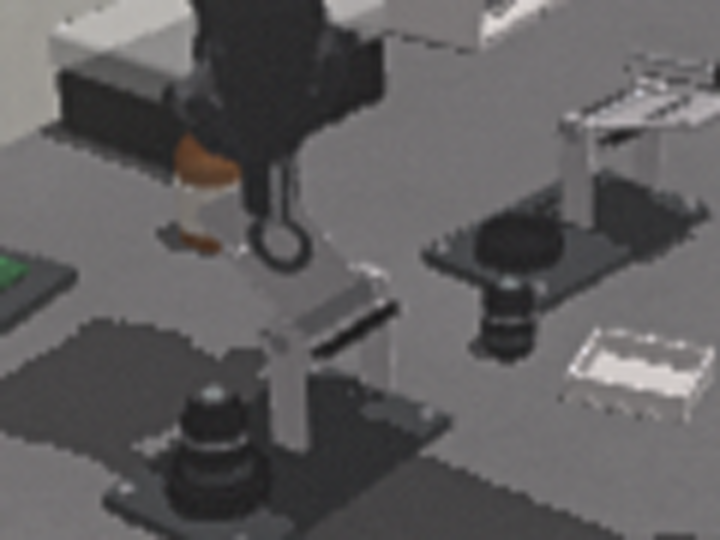

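The paddle is leaning over to the far side, ring up, with the fingertip near the ring at (275,235). Pressing it down flat.

Emit:
{"fn": "apply_moves", "kwargs": {"steps": [[0,0,-6,8,0],[0,0,-11,16,0],[0,0,-15,24,0],[0,0,-18,32,0],[0,0,-20,38,0],[0,0,-20,41,0],[0,0,-20,43,0],[0,0,-20,43,0]]}}

```text
clock: 8.42
tool_pos: [0.6162, 0.1212, 0.0771]
orientation: [180.0, -0.0, -94.5]
ft_force: [-10.0, -1.0, 18.7]
width: -0.001
```

Fz is +18.7 N at tip height 0.077 m, so the paddle is on its stop. Retreating straight up and then back.

Emit:
{"fn": "apply_moves", "kwargs": {"steps": [[0,0,0,-20,0],[0,0,0,-55,0],[0,0,0,-95,0],[0,0,0,-130,0],[0,0,40,-140,0],[0,0,80,-140,0],[0,0,120,-140,0],[0,0,160,-140,0],[0,0,200,-140,0],[0,0,200,-140,0]]}}

```text
clock: 9.25
tool_pos: [0.409, 0.1379, 0.2115]
orientation: [179.6, -0.0, -94.4]
ft_force: [-0.2, -0.2, -0.9]
width: -0.002
```

```bash
python3 - <<'E'
from o import *
v=[.5597,.1687,-.0801]; out=[]
o=r.get_obs(); print(o["tool_pos"],o["ft_force"])
for n,(cx,cy) in(("top",(235,190)),("side",(250,190))):
    im=r.get_image(n); k=4
    c=cv2.resize(im["frame"][cy-60:cy+60,cx-50:cx+50,::-1],None,fx=k,fy=k,interpolation=cv2.INTER_CUBIC)
    for th,col in((np.pi,(0,0,255)),(2.9,(0,255,255))):
        q=[(proj(im,W(*v,p))-[cx-50,cy-60]+.5)*k for p in model(th)[1][:2]]
        cv2.line(c,*[tuple(int(t) for t in x) for x in q],col,1)
    print(n,[(t,np.round(r.landmark_of(n,t)[0]["location"]) if r.landmark_of(n,t) else None) for t in("flag_a_edge","parked_objective","spare_objective")])
    out.append(c)
cv2.imwrite("pics/o7.png",np.hstack(out))
E
```

```text
[0.40896721 0.1378657  0.21146828] [-0.22448818 -0.24979719 -0.93933422]
top [('flag_a_edge', array([106., 236.])), ('parked_objective', array([207., 196.])), ('spare_objective', array([273., 204.]))]
side [('flag_a_edge', array([183., 298.])), ('parked_objective', array([263., 290.])), ('spare_objective', array([274., 203.]))]
```

View pics/o7.png

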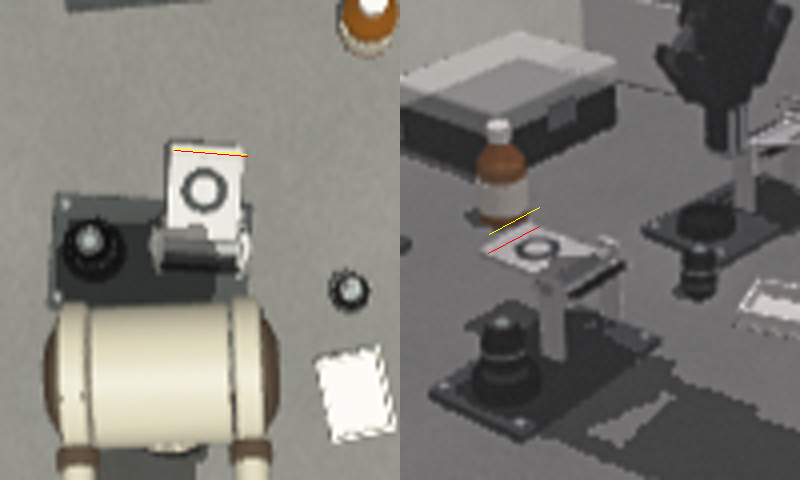

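The paddle lies flat, ring up, with its edge at or beyond the predicted π line in both views. The objective stands in its seat and the arm is clear.

```bash
python3 -c "
from rig import r
print(r.sign_off())"
```

```text
the job is handed in; nothing more can be done
None
```

The occupied (middle) bay's flag is over on the far side, flat with its ring face up, and I handed the job in at about 9.5 s on the robot's clock.

**What I did:** I gripped the edge bar by its ends and lifted the paddle to about upright, where the fingers slid off. I then went back to the robot's side with the fingers shut, pushed it over and pressed it down. The press met 18.7 N with the fingertips at a height of 0.077 m, which fits the paddle being on its stop.

**Last checks:** In both camera views the paddle's edge lies at or just past the predicted fully flat line, within my roughly 3 mm fit error. The parked objective stands in its seat, the bystanders in view look unmoved, and the wrist force is near zero with the arm clear.

**Checks that failed or disagreed:**
- The network that finds landmarks did not find this flag's edge in the final pictures; it gave the orange look-alike's instead. Its side-view answer for the parked objective was also wrong. I judged both from the pictures and the predicted line.
- The right bay's flag was only partly in the last views. It looked unchanged there and in the earlier crops, and the arm was never near it while low.

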